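Cradle the hammer engraver and set its stroke collar to 6

ROBOT

A 6-joint arm with a two-finger parallel gripper is mounted at the origin on the work surface. World frame = base frame: x ahead of the robot, y to its left, z up, the work surface at z = 0. Lengths are in m, angles in rad, forces in N, time in s.
With the tool pointing down it reaches from about 0.4 to 0.825 m from the base axis. Payload 7 kg.
Tool frame: the origin (TCP) lies at the very end of the fingers, on their centre line; the grasp point (between the pads) lies 19 mm behind it; z points along the fingers, y is the line along which they close (so a half turn about z gives the same grasp; the last joint's range is limited). The gripper opens to 85 mm and grips with 20 to 120 N. Pads are 22 mm wide; open, the fingers measure 114 mm over their backs; the gripper's body (76 mm by 85 mm) begins 54 mm behind the grasp point. The pads swing forward as they close: fully open they stand 13 mm farther back than shut.
Start: joints at [1.486, 0.359, 0.012, 0, -1.224, -0.288], TCP at [0.246, 0.629, 0.231] pointing down, gripper open.
Joint ranges: [-3.07, 3.07], [-1.43, 2.12], [-1.02, 1.25], [-3.03, 1.67], [-3.05, -0], [-3.03, 3.03]. Speed limits (rad/s): [2.39, 2.39, 3.01, 3.14, 3.14, 3.14].

INTERFACE

Orientations are given as a unit quaternion [x, y, z, w].
In Python, from station import robot gives the robot as it stands.
- The arm moves only by the shell command python3 -m inch 'ROWS'. ROWS is JSON, a list of rows, each an object of numbers: "x", "y", "z": the shift along the tool's x, y, z scaled (see below); "wx", "wy", "wz": the turn, a rotation vector about the tool's x, y, z scaled (see below); "jaw": the closure, from 0 (fully open) to 1 (shut). A call has exactly 5 rows; each row shifts and turns the commanded pose from where the row before left it, along the tool's axes as they then stand; what a row does not reach is not made up. The controller multiplies each number of a shift by 4 cm and each number of a turn by pi/2 rad. A row lasts 1/12 s, in which the tool goes at most 41.7 mm and 7.16 degrees, less where a joint would pass 70% of its speed; a pose out of reach is approached as far as the arm can. A call with a number of a shift or a turn outside -1 to 1 is refused whole. A call with a gripper value outside its range is refused whole. The fingers move at their own pace and stop on an object; the grip force is fixed at half the most. Time passes only in rows, so rows that do not move let the fingers close, or fill a call up. It gives the time, the measured TCP pose, the force, the opening and the grip force at its end, in the units of the state.
- robot.get_obs(): the state, without advancing time (a new reading comes with each control period).
- robot.snapshot(name): name is "side" or "top" or "wrist"; returns the picture (420x560x3 uint8, red, green, blue); there is no depth.
- robot.get_calibration(name): a dict with "fx", "fy", "cx", "cy" (pixels), "distortion" ([k1, k2, p1, p2, k3] as OpenCV has them; the pictures are not rectified), "world_from_camera" (4x4, takes a point from camera to world coordinates). Camera axes: x right, y down, z forward; pixel columns grow to the right and rows downward; lengths in m; the calibration is good to about 2 mm. A picture is of the moment at which its call begins: read the wrist's pose just before it. get_calibration takes no time and is no camera call; for the wrist camera it gives the pose at the moment of the call.
- robot.sign_off(): hands the job in; it is judged then, once.
The state is a dict: "time_s": time; "joints": joint angles; "qd": joint speeds; "effort": joint torques, N m; "ee_pos": TCP position; "tool_rot": TCP orientation; "force": force on the tool from outside, world axes, zero at the start; "wrist_torque": the same for the moment, N m; "gripper_width": finger opening in m; "grip_force": force on a finger pad.
Only numpy, scipy, OpenCV 4.12 (cv2) and the standard library are available. Lean on these libraries where they do the work, as an engineer would, in place of code of your own. Each camera call takes 0.05 s, during which the arm holds its last target. There are 200 camera calls.

TASK

Lay the hammer engraver down in the bench cradle, centred between the forks, fully home and with its nose over the orange-striped end, and let go of it. Then, with the engraver resting in the cradle, take it by its black numbered collar and turn the collar until it clicks in with 6 at the red index line. Leave the engraver lying so in the cradle and leave the other things on the bench where they are.

Things in the scene. Friction and masses are not known exactly. Their poses are not given: they have to be found in the camera images.
- engraver: cordless hammer engraver, 200 mm long, about 0.5 kg. Flat-sided aluminium bar with a blue grip, 124 mm (x) x 42 mm wide (y) x 44 mm high (z); origin at the centre of the bar's underside, x points to the steel nose (tip at +94 mm), z up; long axis 22 mm above the underside. Black collar at the -x end; a red index line on top of the bar beside the collar.
- collar_mid (a point): centre of the black collar, on its turning axis: a cylinder of 43 mm diameter, 40 mm long, on the engraver's long axis (x = -86 mm, z = +22 mm in the engraver's frame). White numbers 1 to 8 stand round it (the 6 in yellow); the one uppermost, at the red index line, is the setting.
- collar (a joint): turn of the collar relative to the engraver's body, rad, right-handed about the engraver's x axis (positive takes the collar's top towards the engraver's -y side). Click stops every 30 degrees: 0 is number 1, 0.524 is 2, ... 2.618 is 6, 3.665 is 8; hard stops at 1 and 8. A click takes about 0.15 N m; left near a number, the collar snaps into it.
- cradle: fixed grey foot, 150 x 96 x 20 mm, origin under its centre, x towards the end with the orange stripe. Two dark steel forks at x = -45 and +45 mm, each 14 mm thick along x, 76 mm free between them. Each is an upright slot 45 mm wide (y), floor 60 mm above the table, straight walls 22 mm high and 12 mm thick, then orange lips flared to 65 mm, up to 96 mm above the table.
- cradle_seat (a point): the point where the origin of the engraver's underside belongs: centre of the cradle at the height of the fork floors, 60 mm above the table; axes as those of the cradle.
- red_pliers: small pliers with red handles, about 130 mm long, 60 mm wide and 15 mm high, lying flat; origin under the middle
- green_pliers: small pliers with green handles, about 130 mm long, 60 mm wide and 15 mm high, lying flat; origin under the middle
- dish: shallow white ceramic dish, 110 mm across, 32 mm high; origin under its centre
- flux_jar: small jar with a blue cap, 52 mm across, 55 mm high; origin under its centre
- scraper: screwdriver-like scraper lying along its own x axis, about 200 mm long; origin underneath, near the middle
- bench_block: square steel bench block on a rubber foot, 80 x 80 x 30 mm; origin under its centre
- beaker: glass beaker, 60 mm across, 75 mm high; origin under its centre

How it is judged:
By the outcome, as a careful person would: the job done as asked, in the order asked, and still so for the second after the job is handed in, with the robot touching nothing.
It also fails if it takes over 72 s, if anything falls off the work surface, if the arm or the gripper's body presses on something with over 40 N, if the wrist force passes 120 N, or if a joint passes its speed limit or range.

## Working session

There is one attempt and no reset: what is moved stays moved. The work goes in short steps, Python scripts to look and compute and a shell command to move; the robot and the scene stay as the last step left them, time stands still between calls to the robot, and variables do not carry over. Pictures are saved under pics/ and viewed, at most 10 in all, crops included, and the job is handed in when it is done.

```bash
ls; mkdir -p pics
python3 - <<'E'
from station import robot
import cv2,numpy as np
o=robot.get_obs();print(o)
a=[]
for n in ["side","top","wrist"]:
    c=robot.get_calibration(n);print(n,{k:np.round(v,4).tolist() for k,v in c.items()})
    im=robot.snapshot(n);cv2.imwrite(f"pics/{n}0.png",im[:,:,::-1])
E
```

```text
pics
{'time_s': 0.0, 'joints': array([ 1.48610917e+00,  3.59399364e-01,  1.10232641e-02, -3.81247648e-04,
       -1.22408660e+00, -2.88114604e-01]), 'qd': array([ 0.00160096,  0.00059103,  0.00045901, -0.00032648, -0.00159259,
        0.00036283]), 'effort': array([ 1.55885991e-03, -5.83318806e+01,  2.93420041e+01,  6.93667352e+00,
       -5.99776773e-03, -1.32005468e-06]), 'ee_pos': array([0.24568045, 0.62816382, 0.23033451]), 'tool_rot': array([ 9.82665208e-01, -1.85387062e-01, -9.37002740e-05,  8.47077187e-04]), 'force': array([ 1.09969017, -0.95663055,  0.04656998]), 'wrist_torque': array([0.01728715, 0.02703489, 0.04765571]), 'grip_force': 0.0, 'gripper_width': 0.08544557087232255}
side {'fx': 381.8677, 'fy': 381.8677, 'cx': 275.6366, 'cy': 218.348, 'distortion': [-0.0796, 0.0, 0.0, 0.0, 0.0], 'world_from_camera': [[-0.8786, -0.3562, 0.3181, 0.2353], [-0.4774, 0.6699, -0.5687, 0.6204], [-0.0105, -0.6515, -0.7586, 0.8476], [0.0, 0.0, 0.0, 1.0]]}
top {'fx': 394.9463, 'fy': 394.9463, 'cx': 282.3761, 'cy': 215.3893, 'distortion': [-0.1181, 0.0, 0.0, 0.0, 0.0], 'world_from_camera': [[-0.005, -0.9953, 0.097, 0.4606], [-0.9999, 0.006, 0.0107, 0.0092], [-0.0112, -0.097, -0.9952, 1.1609], [0.0, 0.0, 0.0, 1.0]]}
wrist {'fx': 370.9232, 'fy': 370.9232, 'cx': 277.4364, 'cy': 209.1764, 'distortion': [-0.0471, 0.0, 0.0, 0.0, 0.0], 'world_from_camera': [[-0.364, -0.8884, -0.2798, 0.3176], [-0.9314, 0.3478, 0.1075, 0.5998], [0.0018, 0.2997, -0.954, 0.3724], [0.0, 0.0, 0.0, 1.0]]}
```

View pics/top0.png

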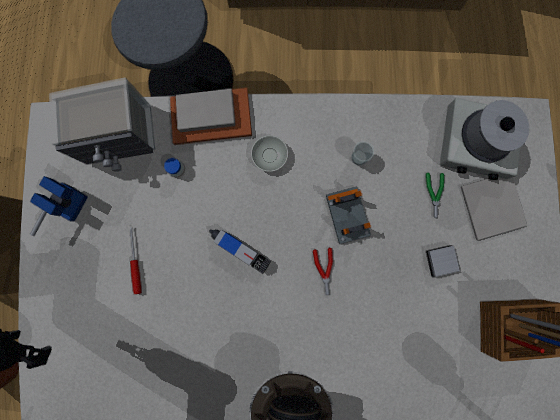

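View pics/side0.png

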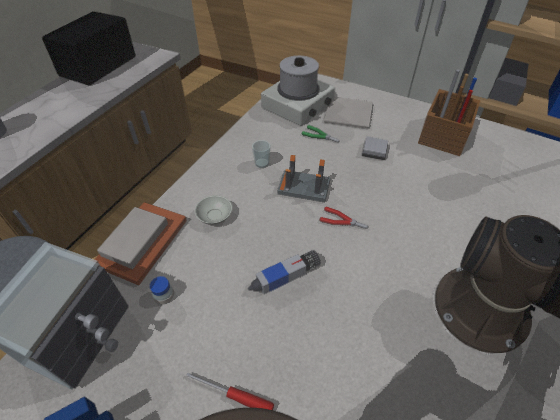

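The top view shows the engraver at about (240,250), nose at (211,232) and collar at (262,264); the cradle is at about (349,216). The side view has the engraver at (285,272) and the cradle at (305,183). I'll zoom in on both.

Run:
```python
import cv2,numpy as np
t=cv2.imread("pics/top0.png");s=cv2.imread("pics/side0.png")
f=lambda im,x,y,w,h:cv2.resize(im[y:y+h,x:x+w],(400,300),interpolation=cv2.INTER_CUBIC)
cv2.imwrite("pics/z.png",np.vstack([np.hstack([f(t,200,220,80,60),f(t,310,180,80,60)]),np.hstack([f(s,240,240,100,75),f(s,265,145,80,60)])]))
```

```text
(no output)
```

View pics/z.png

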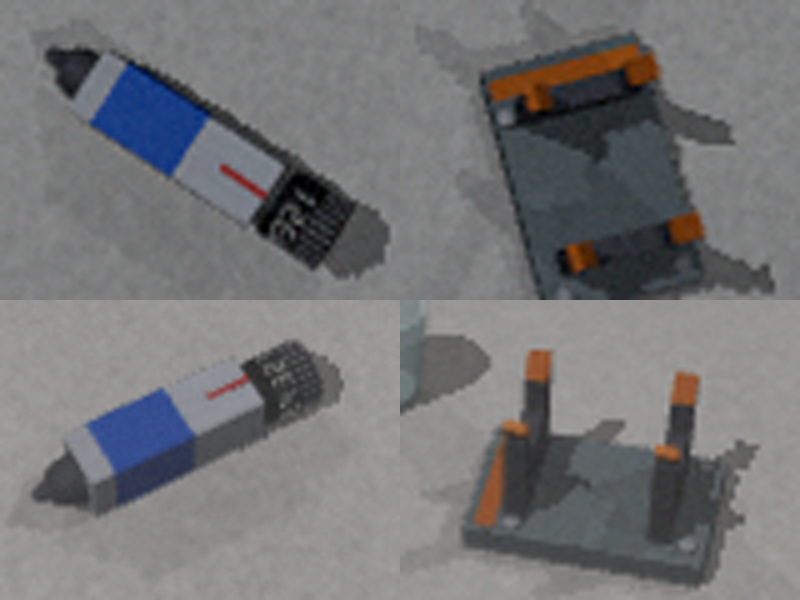

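The top crop shows the engraver's upper-face corners at about (115,52), (75,118), (288,160) and (248,225), with the nose up-left. The orange stripe is on the far (+x) end of the cradle. Fork lip tips are at (540,95), (643,68), (580,255) and (688,228).

```bash
cat > h.py <<'E'
import cv2,numpy as np
from station import robot
from scipy.spatial.transform import Rotation as R
def ray(c,px):
    K=np.array([[c["fx"],0,c["cx"]],[0,c["fy"],c["cy"]],[0,0,1]])
    n=cv2.undistortPoints(np.array(px,float).reshape(-1,1,2),K,np.array(c["distortion"])).reshape(-1,2)
    T=np.array(c["world_from_camera"]);d=np.c_[n,np.ones(len(n))]@T[:3,:3].T
    return T[:3,3],d/np.linalg.norm(d,axis=1)[:,None]
def onz(c,px,z):
    o,d=ray(c,px);return o+d*((z-o[2])/d[:,2])[:,None]
def tri(c1,p1,c2,p2):
    o1,d1=ray(c1,p1);o2,d2=ray(c2,p2);out=[]
    for a,b in zip(d1,d2):
        A=np.eye(3)-np.outer(a,a);B=np.eye(3)-np.outer(b,b)
        p=np.linalg.solve(A+B,A@o1+B@o2);out.append(np.r_[p,np.linalg.norm(A@(p-o1))*2000])
    return np.array(out)
def rel(p,Rg=None):  # shift (units 4cm) in tool axes, turn (units pi/2) to target pose
    o=robot.get_obs();q=R.from_quat(o["tool_rot"]);s=q.inv().apply(np.array(p)-o["ee_pos"])/.04
    w=(q.inv()*Rg).as_rotvec()/(np.pi/2) if Rg is not None else None
    print("shift",s.round(2),"turn",None if w is None else w.round(3));
def Rz(yaw): # tool down, tool y along world direction yaw
    y=np.array([np.cos(yaw),np.sin(yaw),0]);z=np.array([0,0,-1.]);return R.from_matrix(np.c_[np.cross(y,z),y,z])
def snap(n,f):
    c=robot.get_calibration(n);im=robot.snapshot(n);cv2.imwrite(f"pics/{f}.png",im[:,:,::-1])
    import pickle;pickle.dump(c,open(f"pics/{f}.pkl","wb"))
E
python3 - <<'E'
from h import *
np.set_printoptions(precision=4,suppress=True)
t=robot.get_calibration("top");s=robot.get_calibration("side")
e=np.array([[115,52],[75,118],[288,160],[248,225]])/5+[200,220]
E=onz(t,e,.044);print(E,E.mean(0));d=E[:2].mean(0)-E[2:].mean(0);ey=np.arctan2(d[1],d[0]);print("yaw",np.degrees(ey),np.linalg.norm(d))
print("tri top centre",tri(t,[e.mean(0)],s,[[281.3,268.5]]))
l=np.array([[540,95],[643,68],[580,255],[688,228]])-[400,0];l=l/5+[310,180]
L=onz(t,l,.096);print(L,L.mean(0));d=L[:2].mean(0)-L[2:].mean(0);print("yaw",np.degrees(np.arctan2(d[1],d[0])),np.linalg.norm(d))
ls=np.array([[514,425],[540,355],[667,452],[687,378]])-[400,300];ls=ls/5+[265,145]
print("lips tri",tri(t,l,s,ls))
o=robot.get_obs();T=np.linalg.inv(np.r_[np.c_[R.from_quat(o["tool_rot"]).as_matrix(),o["ee_pos"]],[[0,0,0,1]]])@robot.get_calibration("wrist")["world_from_camera"];print(T)
print(R.from_quat(o["tool_rot"]).as_matrix())
rel(E.mean(0)+[0,0,.19],Rz(ey+np.pi/2));rel(E.mean(0)+[0,0,.19],Rz(ey-np.pi/2))
E
```

```text
[[0.5276 0.1903 0.044 ]
 [0.4902 0.2128 0.044 ]
 [0.4661 0.0916 0.044 ]
 [0.4296 0.1142 0.044 ]] [0.4784 0.1522 0.044 ]
yaw 58.24909655770238 0.11599747539926417
tri top centre [[0.4802 0.1533 0.0401 4.1877]]
[[ 0.6083 -0.1311  0.096 ]
 [ 0.6229 -0.1879  0.096 ]
 [ 0.521  -0.1511  0.096 ]
 [ 0.5352 -0.2103  0.096 ]] [ 0.5718 -0.1701  0.096 ]
yaw 13.647454157385598 0.09008970292693641
lips tri [[ 0.6107 -0.1317  0.0875  2.701 ]
 [ 0.6234 -0.1881  0.0941  0.5249]
 [ 0.522  -0.1521  0.0879  1.3448]
 [ 0.5358 -0.2105  0.0943  1.135 ]]
[[ 0.0003 -0.954  -0.2998  0.0773]
 [ 1.      0.0002  0.0004  0.0005]
 [-0.0003 -0.2998  0.954  -0.142 ]
 [ 0.      0.      0.      1.    ]]
[[ 0.9313 -0.3643 -0.0003]
 [-0.3643 -0.9313 -0.0012]
 [ 0.0001  0.0013 -1.    ]]
shift [ 9.75  8.97 -0.07] turn [ 0.001 -0.001  1.115]
shift [ 9.75  8.97 -0.07] turn [ 0.001  0.    -0.885]
```

```bash
python3 -m inch '[{"x":0.65,"y":0.6},{"x":0.65,"y":0.6},{"x":0.65,"y":0.6},{"x":0.65,"y":0.6},{"x":0.65,"y":0.6}]'
python3 -m inch '[{"x":0.65,"y":0.6},{"x":0.65,"y":0.6},{"x":0.65,"y":0.6},{"x":0.65,"y":0.6},{"x":0.65,"y":0.6}]'
python3 -m inch '[{"x":0.65,"y":0.6},{"x":0.65,"y":0.6},{"x":0.65,"y":0.6},{"x":0.65,"y":0.6},{"x":0.65,"y":0.6}]'
python3 -m inch '[{"wz":0.075},{"wz":0.075},{"wz":0.075},{"wz":0.075},{"wz":0.075}]'
python3 -m inch '[{"wz":0.075},{"wz":0.075},{"wz":0.075},{"wz":0.075},{"wz":0.075}]'
python3 -m inch '[{"wz":0.075},{"wz":0.075},{"wz":0.075},{"wz":0.075},{"wz":0.065}]'
python3 - <<'E'
from h import *
print(robot.get_obs())
snap("wrist","w1")
E
```

```text
{'time_s': 0.15, 'joints': array([ 1.48609909e+00,  3.59244447e-01,  1.12890020e-02, -2.52551472e-04,
       -1.22411304e+00, -2.88059132e-01]), 'qd': array([-0.00103416, -0.00166788,  0.00331553,  0.00157001, -0.00100298,
       -0.00108843]), 'effort': array([-2.71815406e-04, -5.83877063e+01,  2.93652177e+01,  6.94066510e+00,
       -4.29431224e-03, -5.71703367e-06]), 'ee_pos': array([0.24574322, 0.62829192, 0.23057357]), 'tool_rot': array([ 9.82673634e-01, -1.85343225e-01, -5.35564115e-05,  6.44848080e-04]), 'force': array([-0.84459244,  0.46751974, -0.20940342]), 'wrist_torque': array([ 0.00684553, -0.01874701, -0.00908763]), 'grip_force': 0.0, 'gripper_width': 0.08542962801620373}schema error: expected keys x, y, z, wx, wy, wz, jaw
schema error: expected keys x, y, z, wx, wy, wz, jaw
schema error: expected keys x, y, z, wx, wy, wz, jaw
schema error: expected keys x, y, z, wx, wy, wz, jaw
schema error: expected keys x, y, z, wx, wy, wz, jaw
schema error: expected keys x, y, z, wx, wy, wz, jaw
```

View pics/w1.png

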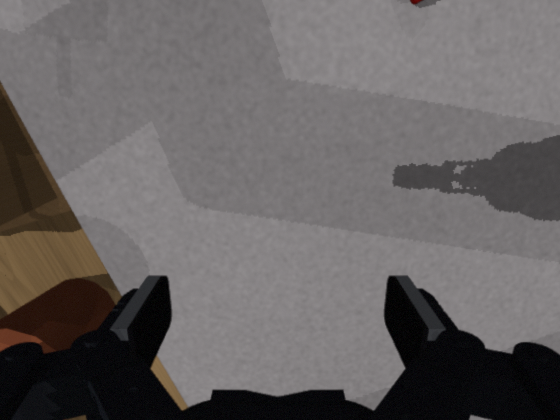

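The move was refused because every row needs all seven keys, so the picture shows only the empty bench. I'll redo it.

```bash
python3 -m inch '[{"x":0.65,"y":0.6,"z":0,"wx":0,"wy":0,"wz":0,"jaw":0},{"x":0.65,"y":0.6,"z":0,"wx":0,"wy":0,"wz":0,"jaw":0},{"x":0.65,"y":0.6,"z":0,"wx":0,"wy":0,"wz":0,"jaw":0},{"x":0.65,"y":0.6,"z":0,"wx":0,"wy":0,"wz":0,"jaw":0},{"x":0.65,"y":0.6,"z":0,"wx":0,"wy":0,"wz":0,"jaw":0}]'
python3 -m inch '[{"x":0.65,"y":0.6,"z":0,"wx":0,"wy":0,"wz":0,"jaw":0},{"x":0.65,"y":0.6,"z":0,"wx":0,"wy":0,"wz":0,"jaw":0},{"x":0.65,"y":0.6,"z":0,"wx":0,"wy":0,"wz":0,"jaw":0},{"x":0.65,"y":0.6,"z":0,"wx":0,"wy":0,"wz":0,"jaw":0},{"x":0.65,"y":0.6,"z":0,"wx":0,"wy":0,"wz":0,"jaw":0}]'
python3 -m inch '[{"x":0.65,"y":0.6,"z":0,"wx":0,"wy":0,"wz":0,"jaw":0},{"x":0.65,"y":0.6,"z":0,"wx":0,"wy":0,"wz":0,"jaw":0},{"x":0.65,"y":0.6,"z":0,"wx":0,"wy":0,"wz":0,"jaw":0},{"x":0.65,"y":0.6,"z":0,"wx":0,"wy":0,"wz":0,"jaw":0},{"x":0.65,"y":0.6,"z":0,"wx":0,"wy":0,"wz":0,"jaw":0}]'
python3 -m inch '[{"x":0,"y":0,"z":0,"wx":0,"wy":0,"wz":0.075,"jaw":0},{"x":0,"y":0,"z":0,"wx":0,"wy":0,"wz":0.075,"jaw":0},{"x":0,"y":0,"z":0,"wx":0,"wy":0,"wz":0.075,"jaw":0},{"x":0,"y":0,"z":0,"wx":0,"wy":0,"wz":0.075,"jaw":0},{"x":0,"y":0,"z":0,"wx":0,"wy":0,"wz":0.075,"jaw":0}]'
python3 -m inch '[{"x":0,"y":0,"z":0,"wx":0,"wy":0,"wz":0.075,"jaw":0},{"x":0,"y":0,"z":0,"wx":0,"wy":0,"wz":0.075,"jaw":0},{"x":0,"y":0,"z":0,"wx":0,"wy":0,"wz":0.075,"jaw":0},{"x":0,"y":0,"z":0,"wx":0,"wy":0,"wz":0.075,"jaw":0},{"x":0,"y":0,"z":0,"wx":0,"wy":0,"wz":0.075,"jaw":0}]'
python3 -m inch '[{"x":0,"y":0,"z":0,"wx":0,"wy":0,"wz":0.075,"jaw":0},{"x":0,"y":0,"z":0,"wx":0,"wy":0,"wz":0.075,"jaw":0},{"x":0,"y":0,"z":0,"wx":0,"wy":0,"wz":0.075,"jaw":0},{"x":0,"y":0,"z":0,"wx":0,"wy":0,"wz":0.065,"jaw":0},{"x":0,"y":0,"z":0,"wx":0,"wy":0,"wz":0,"jaw":0}]'
python3 - <<'E'
from h import *
o=robot.get_obs();print(o["joints"],o["ee_pos"])
snap("wrist","w2")
E
```

```text
time_s: 0.62
ee_pos: [0.3236, 0.4679, 0.2311]
tool_rot: [0.983, -0.185, -0.0, 0.0]
force: [1.3, 0.5, 0.4]
gripper_width: 0.0854
grip_force: 0.0
time_s: 1.03
ee_pos: [0.4009, 0.3087, 0.2314]
tool_rot: [0.983, -0.185, 0.0, -0.0]
force: [2.4, 0.8, -0.6]
gripper_width: 0.0854
grip_force: 0.0
time_s: 1.45
ee_pos: [0.4783, 0.1496, 0.2315]
tool_rot: [0.983, -0.185, 0.0, -0.0]
force: [0.8, 0.5, 0.1]
gripper_width: 0.0854
grip_force: 0.0
time_s: 1.87
ee_pos: [0.4779, 0.151, 0.2312]
tool_rot: [0.885, -0.465, -0.0, 0.0]
force: [-0.8, 0.3, 0.5]
gripper_width: 0.0855
grip_force: 0.0
time_s: 2.28
ee_pos: [0.4778, 0.1512, 0.2312]
tool_rot: [0.712, -0.702, -0.0, 0.0]
force: [0.2, 0.1, 1.5]
gripper_width: 0.0851
grip_force: 0.0
time_s: 2.7
ee_pos: [0.4778, 0.1512, 0.2312]
tool_rot: [-0.536, 0.844, 0.0, -0.0]
force: [-0.8, 0.1, -0.5]
gripper_width: 0.0853
grip_force: 0.0
[ 6.99151439e-01  7.02312746e-02 -3.62382861e-01 -8.69578231e-05
 -1.13832555e+00 -1.13935523e+00] [0.4778274  0.15122268 0.23123957]
```

View pics/w2.png

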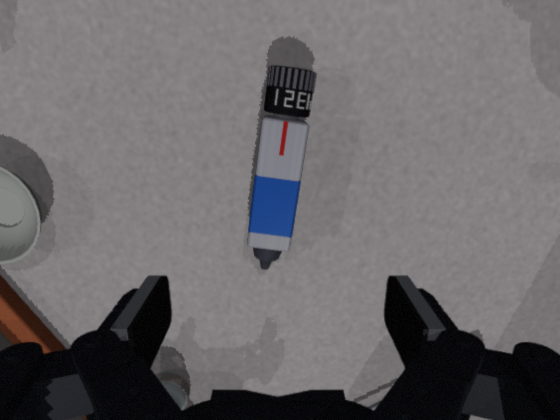

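The wrist view shows the engraver's top face at (262,117), (309,122), (290,249) and (248,247), with the nose at (265,265). The number 2 is at the red line, so the collar needs +120°.

Run:
```python
from h import *
import pickle
np.set_printoptions(precision=4,suppress=True)
c=pickle.load(open("pics/w2.pkl","rb"));t=robot.get_calibration("top")
p=[[290,249],[248,247],[309,122],[262,117]]
E=onz(c,p,.044);print(E,E.mean(0))
d=E[:2].mean(0)-E[2:].mean(0);ey=np.arctan2(d[1],d[0]);print("yaw",np.degrees(ey),np.linalg.norm(d))
# order: front is world +; top corners order F1,F2,B1,B2
e=np.array([[115,52],[75,118],[288,160],[248,225]])/5+[200,220]
print(tri(t,e,c,[p[0],p[1],p[2],p[3]]))
print("sides",np.linalg.norm(E[0]-E[1]),np.linalg.norm(E[2]-E[3]))
rel(np.r_[E.mean(0)[:2],.013],Rz(ey+np.pi/2))
```

```text
[[0.4957 0.2162 0.044 ]
 [0.5314 0.1971 0.044 ]
 [0.431  0.1146 0.044 ]
 [0.4661 0.0934 0.044 ]] [0.481  0.1553 0.044 ]
yaw 57.643995599043365 0.12157787002866323
[[ 0.5063  0.1889  0.0943 38.8882]
 [ 0.4984  0.1816  0.1322 36.6367]
 [ 0.4632  0.0388  0.7789  3.2699]
 [ 0.4411  0.0779  0.4392  2.1323]]
sides 0.04046045466130093 0.0409974618891634
shift [-0.13 -0.03  5.46] turn [ 0.    -0.     0.083]
```

```bash
python3 - <<'E'
from h import *
import pickle
c=pickle.load(open("pics/w2.pkl","rb"));t=robot.get_calibration("top")
print(tri(t,np.array([[75,118],[115,52],[248,225],[288,160]])/5+[200,220],c,[[290,249],[248,247],[309,122],[262,117]]).round(4))
E
python3 -m inch '[{"x":-0.13,"y":-0.03,"z":0,"wx":0,"wy":0,"wz":0,"jaw":0},{"x":0,"y":0,"z":0,"wx":0,"wy":0,"wz":0.042,"jaw":0},{"x":0,"y":0,"z":0,"wx":0,"wy":0,"wz":0.041,"jaw":0},{"x":0,"y":0,"z":0.7,"wx":0,"wy":0,"wz":0,"jaw":0},{"x":0,"y":0,"z":0.7,"wx":0,"wy":0,"wz":0,"jaw":0}]'
python3 -m inch '[{"x":0,"y":0,"z":0.7,"wx":0,"wy":0,"wz":0,"jaw":0},{"x":0,"y":0,"z":0.7,"wx":0,"wy":0,"wz":0,"jaw":0},{"x":0,"y":0,"z":0.7,"wx":0,"wy":0,"wz":0,"jaw":0},{"x":0,"y":0,"z":0.7,"wx":0,"wy":0,"wz":0,"jaw":0},{"x":0,"y":0,"z":0.4,"wx":0,"wy":0,"wz":0,"jaw":0}]'
python3 -m inch '[{"x":0,"y":0,"z":0.4,"wx":0,"wy":0,"wz":0,"jaw":0},{"x":0,"y":0,"z":0.4,"wx":0,"wy":0,"wz":0,"jaw":0},{"x":0,"y":0,"z":0,"wx":0,"wy":0,"wz":0,"jaw":0},{"x":0,"y":0,"z":0,"wx":0,"wy":0,"wz":0,"jaw":0},{"x":0,"y":0,"z":0,"wx":0,"wy":0,"wz":0,"jaw":0}]'
```

```text
[[ 0.491   0.208   0.066   3.2574]
 [ 0.5252  0.1867  0.071   2.3497]
 [ 0.4281  0.1203 -0.0169  0.8417]
 [ 0.4665  0.0933  0.0296  1.4602]]
time_s: 3.17
ee_pos: [0.4825, 0.1566, 0.1761]
tool_rot: [-0.483, 0.876, 0.0, 0.002]
force: [0.3, -0.0, -1.1]
gripper_width: 0.0854
grip_force: 0.0
time_s: 3.58
ee_pos: [0.4802, 0.1549, 0.0445]
tool_rot: [-0.483, 0.876, -0.0, -0.001]
force: [0.4, -0.0, -0.6]
gripper_width: 0.0855
grip_force: 0.0
time_s: 4.0
ee_pos: [0.4818, 0.156, 0.016]
tool_rot: [-0.482, 0.876, -0.0, 0.0]
force: [1.1, 1.0, -0.6]
gripper_width: 0.0855
grip_force: 0.0
```

```bash
python3 -m inch '[{"x":0,"y":0,"z":0.13,"wx":0,"wy":0,"wz":0,"jaw":0},{"x":0,"y":0,"z":0.1,"wx":0,"wy":0,"wz":0,"jaw":0},{"x":0,"y":0,"z":0,"wx":0,"wy":0,"wz":0,"jaw":0.3},{"x":0,"y":0,"z":0,"wx":0,"wy":0,"wz":0,"jaw":1},{"x":0,"y":0,"z":0,"wx":0,"wy":0,"wz":0,"jaw":1}]'
python3 -m inch '[{"x":0,"y":0,"z":0,"wx":0,"wy":0,"wz":0,"jaw":1},{"x":0,"y":0,"z":0,"wx":0,"wy":0,"wz":0,"jaw":1},{"x":0,"y":0,"z":0,"wx":0,"wy":0,"wz":0,"jaw":1},{"x":0,"y":0,"z":0,"wx":0,"wy":0,"wz":0,"jaw":1},{"x":0,"y":0,"z":0,"wx":0,"wy":0,"wz":0,"jaw":1}]'
```

```text
time_s: 4.42
ee_pos: [0.4813, 0.1555, 0.0063]
tool_rot: [-0.482, 0.876, 0.0, 0.0]
force: [1.6, 0.4, 0.3]
gripper_width: 0.0516
grip_force: 0.0
time_s: 4.83
ee_pos: [0.4814, 0.1557, 0.0065]
tool_rot: [-0.482, 0.876, 0.0, 0.0]
force: [-2.1, 0.0, 5.1]
gripper_width: 0.0411
grip_force: 61.9
```

Gripped at 41 mm with 62 N. I'll lift and then look at the cradle from the side.

```bash
python3 -m inch '[{"x":0,"y":0,"z":-0.4,"wx":0,"wy":0,"wz":0,"jaw":1},{"x":0,"y":0,"z":-0.9,"wx":0,"wy":0,"wz":0,"jaw":1},{"x":0,"y":0,"z":-0.9,"wx":0,"wy":0,"wz":0,"jaw":1},{"x":0,"y":0,"z":-0.9,"wx":0,"wy":0,"wz":0,"jaw":1},{"x":0,"y":0,"z":-0.9,"wx":0,"wy":0,"wz":0,"jaw":1}]'
python3 -m inch '[{"x":0,"y":0,"z":-0.6,"wx":0,"wy":0,"wz":0.07,"jaw":1},{"x":0,"y":0,"z":-0.3,"wx":0,"wy":0,"wz":0.07,"jaw":1},{"x":0,"y":0,"z":0,"wx":0,"wy":0,"wz":0.07,"jaw":1},{"x":0,"y":0,"z":0,"wx":0,"wy":0,"wz":0.07,"jaw":1},{"x":0,"y":0,"z":0,"wx":0,"wy":0,"wz":0.07,"jaw":1}]'
python3 -m inch '[{"x":0,"y":0,"z":0,"wx":0,"wy":0,"wz":0.07,"jaw":1},{"x":0,"y":0,"z":0,"wx":0,"wy":0,"wz":0.07,"jaw":1},{"x":-0.2,"y":-0.7,"z":0,"wx":0,"wy":0,"wz":0,"jaw":1},{"x":-0.2,"y":-0.7,"z":0,"wx":0,"wy":0,"wz":0,"jaw":1},{"x":0,"y":0,"z":0,"wx":0,"wy":0,"wz":0,"jaw":1}]'
python3 - <<'E'
from h import *
rel([.541,-.044,.21],Rz(np.radians(103.65)))
E
```

```text
time_s: 5.25
ee_pos: [0.4801, 0.1549, 0.1669]
tool_rot: [-0.481, 0.877, 0.0, -0.001]
force: [0.7, 0.1, -5.6]
gripper_width: 0.0409
grip_force: 62.5
time_s: 5.67
ee_pos: [0.4803, 0.1552, 0.2014]
tool_rot: [-0.223, 0.975, 0.0, -0.001]
force: [-0.6, -0.8, -5.8]
gripper_width: 0.0413
grip_force: 62.6
time_s: 6.08
ee_pos: [0.5102, 0.1018, 0.2009]
tool_rot: [-0.117, 0.993, -0.001, -0.001]
force: [0.2, -0.3, -4.3]
gripper_width: 0.0417
grip_force: 63.6
shift [ 0.1  -3.73 -0.22] turn [-0.001 -0.002 -0.003]
```

```bash
python3 -m inch '[{"x":0.02,"y":-0.75,"z":0,"wx":0,"wy":0,"wz":0,"jaw":1},{"x":0.02,"y":-0.75,"z":-0.1,"wx":0,"wy":0,"wz":0,"jaw":1},{"x":0.02,"y":-0.75,"z":-0.1,"wx":0,"wy":0,"wz":0,"jaw":1},{"x":0.02,"y":-0.75,"z":0,"wx":0,"wy":0,"wz":0,"jaw":1},{"x":0.02,"y":-0.7,"z":0,"wx":0,"wy":0,"wz":0,"jaw":1}]'
python3 -m inch '[{"x":0,"y":0,"z":0,"wx":0,"wy":0,"wz":0,"jaw":1},{"x":0,"y":0,"z":0,"wx":0,"wy":0,"wz":0,"jaw":1},{"x":0,"y":0,"z":0,"wx":0,"wy":0,"wz":0,"jaw":1},{"x":0,"y":0,"z":0,"wx":0,"wy":0,"wz":0,"jaw":1},{"x":0,"y":0,"z":0,"wx":0,"wy":0,"wz":0,"jaw":1}]'
python3 - <<'E'
from h import *
snap("wrist","w3");im=cv2.imread("pics/w3.png");cv2.imwrite("pics/w3b.png",cv2.resize(im,(784,588),interpolation=cv2.INTER_CUBIC))
E
```

```text
time_s: 6.5
ee_pos: [0.5398, -0.0415, 0.2093]
tool_rot: [-0.117, 0.993, 0.0, -0.001]
force: [1.0, -0.3, -5.2]
gripper_width: 0.041
grip_force: 64.0
time_s: 6.92
ee_pos: [0.5402, -0.0393, 0.2099]
tool_rot: [-0.118, 0.993, 0.0, -0.0]
force: [0.4, -1.2, -5.9]
gripper_width: 0.0414
grip_force: 64.4
```

View pics/w3b.png

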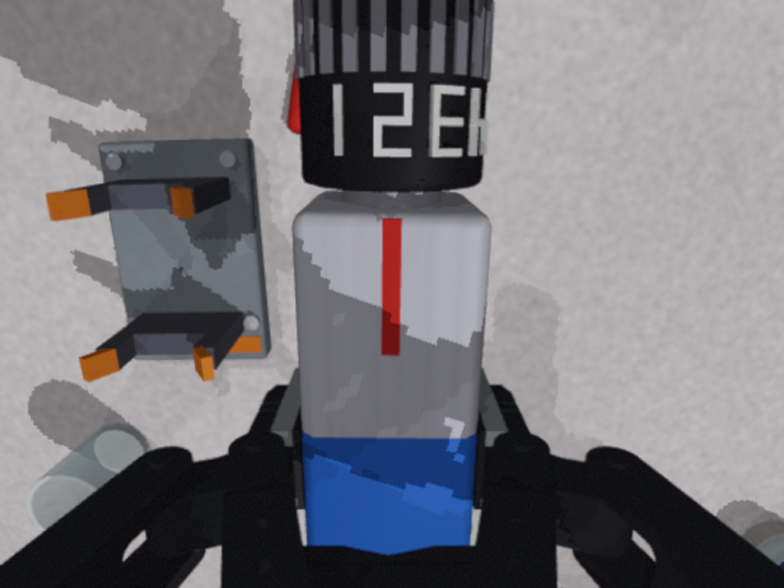

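The wrist view shows the cradle foot's corners at (100,143), (252,139) and (270,356), scaled by 1.4. The left ends of the fork floors are at x≈110 (rear) and x≈135 (front). The held engraver has 2 at the line.

Run:
```python
from h import *
import pickle
np.set_printoptions(precision=4,suppress=True)
c=pickle.load(open("pics/w3.pkl","rb"));t=robot.get_calibration("top")
f=lambda p:np.array(p,float)/1.4
F=onz(c,f([[100,143],[252,139],[270,356]]),.02);print(F)
print("len",np.linalg.norm(F[2]-F[1]),np.linalg.norm(F[1]-F[0]))
C=(F[0]+F[2])/2;d=F[2]-F[1];print("foot centre",C,"yaw",np.degrees(np.arctan2(d[1],d[0])));e=F[1]-F[0];print("yaw2",np.degrees(np.arctan2(-e[0],e[1])))
cy=np.radians(13.5);A=np.array([[np.cos(cy),np.sin(cy)],[-np.sin(cy),np.cos(cy)]])
loc=lambda P:(P[:,:2]-C[:2])@A.T
# floors at z=.06, expect left end y=-22.5, x -52/-38, 38/52
print("floors",loc(onz(c,f([[110,183],[110,208],[135,333],[133,355]]),.06)))
print("lips.096",loc(onz(c,f([[47,193],[50,221],[80,357],[86,381],[190,185],[193,214],[208,345],[214,375]]),.096)))
# top view: foot corners
T=onz(t,[[326.4,196],[358,187],[371,235]],.02);print("top foot",T,(T[0]+T[2])/2)
l=np.array([[540,95],[643,68],[580,255],[688,228]])-[400,0];l=l/5+[310,180]
print("top lips",loc(onz(t,l,.096)))
# held engraver: bar back edge top & sides
o=robot.get_obs();q=R.from_quat(o["tool_rot"])
P=onz(c,f([[294,215],[490,215],[302,437],[482,437],[391,220],[391,355]]),o["ee_pos"][2]-.0063+.044)
print("bar in tool",q.inv().apply(P-o["ee_pos"]))
```

```text
[[ 0.5141 -0.2318  0.02  ]
 [ 0.4903 -0.1387  0.02  ]
 [ 0.6316 -0.1031  0.02  ]]
len 0.14568531906746107 0.09612853137905332
foot centre [ 0.5728 -0.1675  0.02  ] yaw 14.12772191791572
yaw2 14.330203258589659
floors [[-0.0511 -0.0247]
 [-0.0371 -0.0268]
 [ 0.0392 -0.0233]
 [ 0.0538 -0.0268]]
lips.096 [[-0.0499 -0.0385]
 [-0.0358 -0.0396]
 [ 0.039  -0.0372]
 [ 0.0535 -0.0365]
 [-0.0531  0.0344]
 [-0.0389  0.0344]
 [ 0.0315  0.0347]
 [ 0.0492  0.0361]]
top foot [[ 0.6279 -0.1073  0.02  ]
 [ 0.6541 -0.2007  0.02  ]
 [ 0.5131 -0.2353  0.02  ]] [ 0.5705 -0.1713  0.02  ]
top lips [[ 0.043   0.0271]
 [ 0.044  -0.0315]
 [-0.0466  0.028 ]
 [-0.0466 -0.0328]]
bar in tool [[ 0.06   -0.0198 -0.0377]
 [ 0.06    0.0196 -0.0377]
 [ 0.0086 -0.0208 -0.0377]
 [ 0.0086  0.0209 -0.0377]
 [ 0.059  -0.0003 -0.0377]
 [ 0.0294 -0.0002 -0.0377]]
```

Run:
```python
from h import *
rel([.5724,-.170,.13],Rz(np.radians(104)))
```

```text
shift [-0.02 -3.37  2.  ] turn [ 0.    -0.    -0.005]
```

```bash
python3 -m inch '[{"x":0,"y":-0.67,"z":0,"wx":0,"wy":0,"wz":-0.005,"jaw":1},{"x":0,"y":-0.67,"z":0,"wx":0,"wy":0,"wz":0,"jaw":1},{"x":0,"y":-0.67,"z":0,"wx":0,"wy":0,"wz":0,"jaw":1},{"x":0,"y":-0.67,"z":0,"wx":0,"wy":0,"wz":0,"jaw":1},{"x":0,"y":-0.67,"z":0,"wx":0,"wy":0,"wz":0,"jaw":1}]'
python3 -m inch '[{"x":0,"y":0,"z":0,"wx":0,"wy":0,"wz":0,"jaw":1},{"x":0,"y":0,"z":0.6,"wx":0,"wy":0,"wz":0,"jaw":1},{"x":0,"y":0,"z":0.6,"wx":0,"wy":0,"wz":0,"jaw":1},{"x":0,"y":0,"z":0.6,"wx":0,"wy":0,"wz":0,"jaw":1},{"x":0,"y":0,"z":0,"wx":0,"wy":0,"wz":0,"jaw":1}]'
python3 -m inch '[{"x":0,"y":0,"z":0,"wx":0,"wy":0,"wz":0,"jaw":1},{"x":0,"y":0,"z":0,"wx":0,"wy":0,"wz":0,"jaw":1},{"x":0,"y":0,"z":0,"wx":0,"wy":0,"wz":0,"jaw":1},{"x":0,"y":0,"z":0,"wx":0,"wy":0,"wz":0,"jaw":1},{"x":0,"y":0,"z":0,"wx":0,"wy":0,"wz":0,"jaw":1}]'
python3 - <<'E'
from h import *
rel([.5724,-.170,.0663],Rz(np.radians(104)))
a=[]
for n,x,y in [("top",310,170),("side",255,130)]:
    snap(n,"p_"+n);im=cv2.imread(f"pics/p_{n}.png");a.append(cv2.resize(im[y:y+80,x:x+80],(400,400),interpolation=cv2.INTER_CUBIC))
cv2.imwrite("pics/p.png",np.hstack(a))
E
```

```text
time_s: 7.38
ee_pos: [0.5728, -0.1705, 0.2102]
tool_rot: [-0.122, 0.993, 0.0, 0.0]
force: [0.7, 1.2, -4.4]
gripper_width: 0.0414
grip_force: 64.5
time_s: 7.8
ee_pos: [0.5693, -0.1691, 0.1331]
tool_rot: [-0.121, 0.993, 0.001, -0.004]
force: [-1.3, 0.6, -6.7]
gripper_width: 0.0414
grip_force: 64.2
time_s: 8.22
ee_pos: [0.5731, -0.1701, 0.1394]
tool_rot: [-0.121, 0.993, -0.0, 0.001]
force: [0.4, 0.3, -4.8]
gripper_width: 0.0413
grip_force: 64.3
shift [0.02 0.01 1.83] turn [-0.     0.001 -0.001]
```

View pics/p.png

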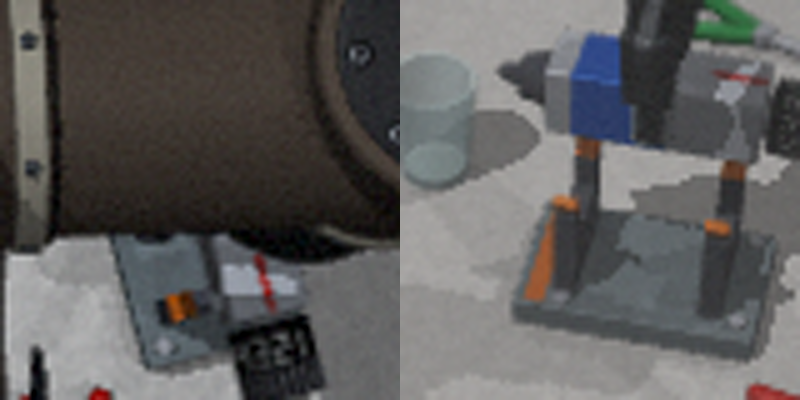

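The side view shows the nose over the orange-stripe end and the bar above the forks (lips at about (588,145) and (733,170)). Now I'll lower it gently.

```bash
python3 -m inch '[{"x":0,"y":0,"z":0.3,"wx":0,"wy":0,"wz":0,"jaw":1},{"x":0,"y":0,"z":0.3,"wx":0,"wy":0,"wz":0,"jaw":1},{"x":0,"y":0,"z":0.3,"wx":0,"wy":0,"wz":0,"jaw":1},{"x":0,"y":0,"z":0.1,"wx":0,"wy":0,"wz":0,"jaw":1},{"x":0,"y":0,"z":0.1,"wx":0,"wy":0,"wz":0,"jaw":1}]'
python3 -m inch '[{"x":0,"y":0,"z":0.07,"wx":0,"wy":0,"wz":0,"jaw":1},{"x":0,"y":0,"z":0.07,"wx":0,"wy":0,"wz":0,"jaw":1},{"x":0,"y":0,"z":0.07,"wx":0,"wy":0,"wz":0,"jaw":1},{"x":0,"y":0,"z":0.05,"wx":0,"wy":0,"wz":0,"jaw":1},{"x":0,"y":0,"z":0,"wx":0,"wy":0,"wz":0,"jaw":1}]'
```

```text
time_s: 8.73
ee_pos: [0.5723, -0.1703, 0.0938]
tool_rot: [-0.121, 0.993, -0.0, -0.0]
force: [0.5, 0.5, -4.8]
gripper_width: 0.0411
grip_force: 64.4
time_s: 9.15
ee_pos: [0.5723, -0.1702, 0.0835]
tool_rot: [-0.121, 0.993, 0.0, -0.0]
force: [0.8, 0.4, -5.6]
gripper_width: 0.041
grip_force: 64.4
```

```bash
python3 -m inch '[{"x":0,"y":0,"z":0.08,"wx":0,"wy":0,"wz":0,"jaw":1},{"x":0,"y":0,"z":0.08,"wx":0,"wy":0,"wz":0,"jaw":1},{"x":0,"y":0,"z":0.08,"wx":0,"wy":0,"wz":0,"jaw":1},{"x":0,"y":0,"z":0.08,"wx":0,"wy":0,"wz":0,"jaw":1},{"x":0,"y":0,"z":0,"wx":0,"wy":0,"wz":0,"jaw":1}]'
python3 -m inch '[{"x":0,"y":0,"z":0.04,"wx":0,"wy":0,"wz":0,"jaw":1},{"x":0,"y":0,"z":0.04,"wx":0,"wy":0,"wz":0,"jaw":1},{"x":0,"y":0,"z":0.03,"wx":0,"wy":0,"wz":0,"jaw":1},{"x":0,"y":0,"z":0,"wx":0,"wy":0,"wz":0,"jaw":1},{"x":0,"y":0,"z":0,"wx":0,"wy":0,"wz":0,"jaw":1}]'
```

```text
time_s: 9.57
ee_pos: [0.5719, -0.1702, 0.07]
tool_rot: [-0.121, 0.993, 0.0, -0.001]
force: [0.4, -0.1, -5.7]
gripper_width: 0.0414
grip_force: 64.4
time_s: 9.98
ee_pos: [0.5726, -0.1702, 0.0666]
tool_rot: [-0.121, 0.993, -0.0, 0.0]
force: [-1.2, 0.7, -4.3]
gripper_width: 0.0414
grip_force: 64.8
```

```bash
python3 -m inch '[{"x":0,"y":0,"z":0.02,"wx":0,"wy":0,"wz":0,"jaw":1},{"x":0,"y":0,"z":0.01,"wx":0,"wy":0,"wz":0,"jaw":1},{"x":0,"y":0,"z":0,"wx":0,"wy":0,"wz":0,"jaw":1},{"x":0,"y":0,"z":0,"wx":0,"wy":0,"wz":0,"jaw":1},{"x":0,"y":0,"z":0,"wx":0,"wy":0,"wz":0,"jaw":1}]'
```

```text
time_s: 10.4
ee_pos: [0.5726, -0.1702, 0.0666]
tool_rot: [-0.121, 0.993, -0.0, 0.0]
force: [-4.4, 1.7, 6.2]
gripper_width: 0.0417
grip_force: 66.1
```

The cradle has taken the weight. I'll release, raise, then work out the collar approach.

```bash
python3 -m inch '[{"x":0,"y":0,"z":0,"wx":0,"wy":0,"wz":0,"jaw":0.4},{"x":0,"y":0,"z":0,"wx":0,"wy":0,"wz":0,"jaw":0.2},{"x":0,"y":0,"z":0,"wx":0,"wy":0,"wz":0,"jaw":0},{"x":0,"y":0,"z":0,"wx":0,"wy":0,"wz":0,"jaw":0},{"x":0,"y":0,"z":0,"wx":0,"wy":0,"wz":0,"jaw":0}]'
python3 -m inch '[{"x":0,"y":0,"z":-0.3,"wx":0,"wy":0,"wz":0,"jaw":0},{"x":0,"y":0,"z":-0.6,"wx":0,"wy":0,"wz":0,"jaw":0},{"x":0,"y":0,"z":-0.8,"wx":0,"wy":0,"wz":0,"jaw":0},{"x":0,"y":0,"z":-0.8,"wx":0,"wy":0,"wz":0,"jaw":0},{"x":0,"y":0,"z":-0.5,"wx":0,"wy":0,"wz":0,"jaw":0}]'
python3 -m inch '[{"x":0.56,"y":0,"z":0,"wx":0.067,"wy":0,"wz":0,"jaw":0},{"x":0.56,"y":0,"z":0,"wx":0.067,"wy":0,"wz":0,"jaw":0},{"x":0.56,"y":0,"z":0,"wx":0.067,"wy":0,"wz":0,"jaw":0},{"x":0.56,"y":0,"z":0,"wx":0.067,"wy":0,"wz":0,"jaw":0},{"x":0,"y":0,"z":0,"wx":0.067,"wy":0,"wz":0,"jaw":0}]'
python3 - <<'E'
from h import *
snap("wrist","w4");snap("top","t4");snap("side","s4")
a=[cv2.imread("pics/w4.png")[:,80:480]]
a=[cv2.resize(a[0],(400,420))]
b=[cv2.resize(cv2.imread(f"pics/{n}4.png")[y:y+84,x:x+160],(400,210),interpolation=cv2.INTER_CUBIC) for n,x,y in [("t",290,170),("s",240,130)]]
cv2.imwrite("pics/q.png",np.hstack([a[0],np.vstack(b)]))
ex=np.array([np.cos(np.radians(14)),np.sin(np.radians(14)),0])
P=np.array([.5736,-.1700,.082])-.088*ex
Rg=R.from_rotvec(-np.radians(30)*ex)*Rz(np.radians(104));z=Rg.apply([0,0,1])
o=robot.get_obs();print(o["joints"],o["ee_pos"])
for h in (-.06,.020): rel(P+h*z,Rg)
E
```

```text
time_s: 10.82
ee_pos: [0.5727, -0.1703, 0.0654]
tool_rot: [-0.121, 0.993, -0.0, 0.0]
force: [-0.1, 0.2, -0.1]
gripper_width: 0.0857
grip_force: 0.0
time_s: 11.23
ee_pos: [0.5736, -0.1705, 0.1887]
tool_rot: [-0.121, 0.993, -0.001, 0.002]
force: [0.6, 0.2, 1.0]
gripper_width: 0.0854
grip_force: 0.0
time_s: 11.65
ee_pos: [0.4824, -0.1921, 0.1856]
tool_rot: [-0.117, 0.958, -0.259, 0.033]
force: [0.5, -2.1, 0.1]
gripper_width: 0.0857
grip_force: 0.0
[ 0.30600195  0.05571392 -0.86787989  0.74119066 -0.83555064 -2.19076584] [ 0.48453659 -0.19133583  0.18479503]
shift [-0.09  1.27  0.73] turn [-0.001 -0.001  0.002]
shift [-0.1   1.27  2.73] turn [-0.001 -0.001  0.002]
```

View pics/q.png

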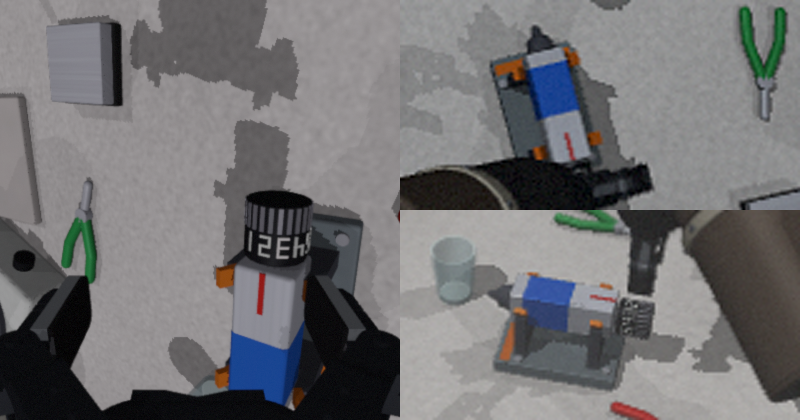

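The engraver sits in both forks with its nose over the orange end, and the collar is free at (278,228). Now I'll move to the collar, tilted 30°.

```bash
python3 -m inch '[{"x":0,"y":0.43,"z":0.24,"wx":0,"wy":0,"wz":0,"jaw":0},{"x":0,"y":0.42,"z":0.24,"wx":0,"wy":0,"wz":0,"jaw":0},{"x":-0.1,"y":0.42,"z":0.25,"wx":0,"wy":0,"wz":0,"jaw":0},{"x":0,"y":0,"z":0,"wx":0,"wy":0,"wz":0,"jaw":0},{"x":0,"y":0,"z":0,"wx":0,"wy":0,"wz":0,"jaw":0}]'
python3 -m inch '[{"x":0,"y":0,"z":0.4,"wx":0,"wy":0,"wz":0,"jaw":0},{"x":0,"y":0,"z":0.4,"wx":0,"wy":0,"wz":0,"jaw":0},{"x":0,"y":0,"z":0.4,"wx":0,"wy":0,"wz":0,"jaw":0},{"x":0,"y":0,"z":0,"wx":0,"wy":0,"wz":0,"jaw":0},{"x":0,"y":0,"z":0,"wx":0,"wy":0,"wz":0,"jaw":0}]'
cat > c.py <<'E'
from h import *
import sys
def go(deg,*hs):
    ex=np.array([np.cos(np.radians(14)),np.sin(np.radians(14)),0])
    P=np.array([.5736,-.1700,.082])-.088*ex
    Rg=R.from_rotvec(np.radians(deg)*ex)*Rz(np.radians(104));z=Rg.apply([0,0,1])
    o=robot.get_obs();print("j",o["joints"].round(2),"F",o["force"].round(1),"tq",o["wrist_torque"].round(2))
    for h in hs: rel(P+h*z,Rg)
go(*[float(a) for a in sys.argv[1:]])
E
python3 c.py -30 .02
```

```text
time_s: 12.22
ee_pos: [0.4832, -0.1625, 0.1345]
tool_rot: [-0.117, 0.959, -0.257, 0.031]
force: [0.8, -0.3, 0.3]
gripper_width: 0.0854
grip_force: 0.0
time_s: 12.63
ee_pos: [0.4885, -0.1871, 0.0937]
tool_rot: [-0.116, 0.959, -0.258, 0.031]
force: [-0.6, -0.1, 0.2]
gripper_width: 0.0852
grip_force: 0.0
j [ 0.21  0.19 -1.01  1.03 -0.62 -2.47] F [-0.6 -0.1  0.2] tq [ 1.53  0.36 -0.  ]
shift [0.03 0.06 0.8 ] turn [-0.001 -0.002 -0.002]
```

Joint 3 is close to its limit at this lean. I'll back off and use 0…+60° strokes instead, which lean away from the base.

```bash
python3 -m inch '[{"x":0,"y":0,"z":-0.6,"wx":0,"wy":0,"wz":0,"jaw":0},{"x":0,"y":0,"z":-0.6,"wx":0,"wy":0,"wz":0,"jaw":0},{"x":0,"y":-0.15,"z":0,"wx":-0.067,"wy":0,"wz":0,"jaw":0},{"x":0,"y":-0.15,"z":0,"wx":-0.067,"wy":0,"wz":0,"jaw":0},{"x":0,"y":-0.15,"z":0,"wx":-0.067,"wy":0,"wz":0,"jaw":0}]'
python3 -m inch '[{"x":0,"y":-0.15,"z":0,"wx":-0.067,"wy":0,"wz":0,"jaw":0},{"x":0,"y":-0.15,"z":0,"wx":-0.067,"wy":0,"wz":0,"jaw":0},{"x":0,"y":0,"z":0,"wx":0,"wy":0,"wz":0,"jaw":0},{"x":0,"y":0,"z":0,"wx":0,"wy":0,"wz":0,"jaw":0},{"x":0,"y":0,"z":0,"wx":0,"wy":0,"wz":0,"jaw":0}]'
python3 c.py 0 -.06 .02
```

```text
time_s: 13.05
ee_pos: [0.4865, -0.1746, 0.1432]
tool_rot: [-0.121, 0.985, -0.124, 0.015]
force: [0.5, -1.5, 0.7]
gripper_width: 0.0852
grip_force: 0.0
time_s: 13.47
ee_pos: [0.4874, -0.1887, 0.144]
tool_rot: [-0.118, 0.992, -0.033, 0.001]
force: [-0.9, 0.2, -1.6]
gripper_width: 0.0856
grip_force: 0.0
j [ 0.06  0.17 -0.5   0.09 -0.9  -1.44] F [-0.9  0.2 -1.6] tq [ 0.18  0.11 -0.01]
shift [-0.   -0.06  0.05] turn [-0.042 -0.004 -0.005]
shift [-0.02  0.07  2.05] turn [-0.042 -0.004 -0.005]
```

```bash
python3 -m inch '[{"x":-0.02,"y":-0.06,"z":0,"wx":-0.042,"wy":-0.004,"wz":-0.005,"jaw":0},{"x":0,"y":0,"z":0.5,"wx":0,"wy":0,"wz":0,"jaw":0},{"x":0,"y":0,"z":0.5,"wx":0,"wy":0,"wz":0,"jaw":0},{"x":0,"y":0,"z":0.5,"wx":0,"wy":0,"wz":0,"jaw":0},{"x":0,"y":0,"z":0.3,"wx":0,"wy":0,"wz":0,"jaw":0}]'
python3 -m inch '[{"x":0,"y":0,"z":0.25,"wx":0,"wy":0,"wz":0,"jaw":0},{"x":0,"y":0,"z":0,"wx":0,"wy":0,"wz":0,"jaw":0},{"x":0,"y":0,"z":0,"wx":0,"wy":0,"wz":0,"jaw":0},{"x":0,"y":0,"z":0,"wx":0,"wy":0,"wz":0,"jaw":0},{"x":0,"y":0,"z":0,"wx":0,"wy":0,"wz":0,"jaw":0}]'
python3 c.py 0 .02
```

```text
time_s: 13.88
ee_pos: [0.4869, -0.1898, 0.0699]
tool_rot: [-0.123, 0.992, -0.0, -0.002]
force: [-0.7, -0.2, -0.3]
gripper_width: 0.0857
grip_force: 0.0
time_s: 14.3
ee_pos: [0.4893, -0.191, 0.0626]
tool_rot: [-0.123, 0.992, -0.001, 0.0]
force: [-0.4, 0.1, -0.1]
gripper_width: 0.0854
grip_force: 0.0
j [ 0.    0.29 -0.53  0.   -0.75 -1.33] F [-0.4  0.1 -0.1] tq [ 0.04 -0.01 -0.05]
shift [ 0.03 -0.    0.02] turn [-0.001  0.     0.001]
```

```bash
python3 -m inch '[{"x":0.03,"y":0,"z":0,"wx":0,"wy":0,"wz":0,"jaw":0.4},{"x":0,"y":0,"z":0,"wx":0,"wy":0,"wz":0,"jaw":1},{"x":0,"y":0,"z":0,"wx":0,"wy":0,"wz":0,"jaw":1},{"x":0,"y":0,"z":0,"wx":0,"wy":0,"wz":0,"jaw":1},{"x":0,"y":0,"z":0,"wx":0,"wy":0,"wz":0,"jaw":1}]'
python3 -m inch '[{"x":0,"y":0,"z":0,"wx":0,"wy":0,"wz":0,"jaw":1},{"x":0,"y":0,"z":0,"wx":0,"wy":0,"wz":0,"jaw":1},{"x":0,"y":0,"z":0,"wx":0,"wy":0,"wz":0,"jaw":1},{"x":0,"y":0,"z":0,"wx":0,"wy":0,"wz":0,"jaw":1},{"x":0,"y":0,"z":0,"wx":0,"wy":0,"wz":0,"jaw":1}]'
python3 c.py 0 .02
python3 -m inch '[{"x":0,"y":0.035,"z":0,"wx":-0.044,"wy":0,"wz":0,"jaw":1},{"x":0,"y":0.035,"z":0,"wx":-0.044,"wy":0,"wz":0,"jaw":1},{"x":0,"y":0.035,"z":0,"wx":-0.044,"wy":0,"wz":0,"jaw":1},{"x":0,"y":0.035,"z":0,"wx":-0.044,"wy":0,"wz":0,"jaw":1},{"x":0,"y":0.035,"z":0,"wx":-0.044,"wy":0,"wz":0,"jaw":1}]'
python3 c.py 20 .02
```

```text
time_s: 14.72
ee_pos: [0.4876, -0.1916, 0.0621]
tool_rot: [-0.123, 0.992, -0.0, -0.001]
force: [-2.3, 1.4, 5.9]
gripper_width: 0.0417
grip_force: 59.7
time_s: 15.13
ee_pos: [0.4876, -0.1916, 0.0621]
tool_rot: [-0.123, 0.992, -0.0, -0.001]
force: [-1.4, 1.3, 5.5]
gripper_width: 0.0415
grip_force: 59.8
j [ 0.    0.29 -0.53  0.   -0.75 -1.33] F [-1.4  1.3  5.5] tq [0.36 0.62 0.03]
shift [-0.02  0.    0.  ] turn [-0.    -0.001  0.001]
time_s: 15.55
ee_pos: [0.4863, -0.1869, 0.0647]
tool_rot: [-0.122, 0.978, 0.17, -0.021]
force: [-6.7, -10.0, 13.8]
gripper_width: 0.0417
grip_force: 61.7
j [-0.23  0.42 -0.23 -0.34 -1.11 -0.91] F [ -6.7 -10.   13.8] tq [-2.99  2.13  0.98]
shift [-0.02  0.04  0.05] turn [-0.002 -0.001  0.002]
```

```bash
python3 -m inch '[{"x":0,"y":0.035,"z":0,"wx":-0.044,"wy":0,"wz":0,"jaw":1},{"x":0,"y":0.035,"z":0,"wx":-0.044,"wy":0,"wz":0,"jaw":1},{"x":0,"y":0.035,"z":0,"wx":-0.044,"wy":0,"wz":0,"jaw":1},{"x":0,"y":0.035,"z":0,"wx":-0.044,"wy":0,"wz":0,"jaw":1},{"x":0,"y":0.035,"z":0,"wx":-0.044,"wy":0,"wz":0,"jaw":1}]'
python3 c.py 40 .02
python3 -m inch '[{"x":0,"y":0.035,"z":0,"wx":-0.044,"wy":0,"wz":0,"jaw":1},{"x":0,"y":0.035,"z":0,"wx":-0.044,"wy":0,"wz":0,"jaw":1},{"x":0,"y":0.035,"z":0,"wx":-0.044,"wy":0,"wz":0,"jaw":1},{"x":0,"y":0.035,"z":0,"wx":-0.044,"wy":0,"wz":0,"jaw":1},{"x":0,"y":0.035,"z":0,"wx":-0.044,"wy":0,"wz":0,"jaw":1}]'
python3 c.py 60 .02
```

```text
time_s: 15.97
ee_pos: [0.4848, -0.18, 0.067]
tool_rot: [-0.116, 0.934, 0.337, -0.042]
force: [-0.9, -5.4, 9.6]
gripper_width: 0.0416
grip_force: 62.6
j [-0.4   0.59 -0.01 -0.54 -1.45 -0.72] F [-0.9 -5.4  9.6] tq [-1.37  0.24  0.48]
shift [-0.02  0.01  0.02] turn [-0.004 -0.001  0.001]
time_s: 16.38
ee_pos: [0.4832, -0.1749, 0.0719]
tool_rot: [-0.106, 0.861, 0.493, -0.061]
force: [1.4, -0.6, 6.0]
gripper_width: 0.0415
grip_force: 62.0
j [-0.51  0.77  0.16 -0.69 -1.76 -0.65] F [ 1.4 -0.6  6. ] tq [-0.96 -0.39 -0.16]
shift [-0.02  0.    0.  ] turn [-0.005 -0.001  0.   ]
```

```bash
python3 -m inch '[{"x":0,"y":0.028,"z":0,"wx":-0.035,"wy":0,"wz":0,"jaw":1},{"x":0,"y":0,"z":0,"wx":0,"wy":0,"wz":0,"jaw":1},{"x":0,"y":0,"z":0,"wx":0,"wy":0,"wz":0,"jaw":0.4},{"x":0,"y":0,"z":0,"wx":0,"wy":0,"wz":0,"jaw":0},{"x":0,"y":0,"z":0,"wx":0,"wy":0,"wz":0,"jaw":0}]'
python3 -m inch '[{"x":0,"y":0,"z":0,"wx":0,"wy":0,"wz":0,"jaw":0},{"x":0,"y":0,"z":-0.5,"wx":0,"wy":0,"wz":0,"jaw":0},{"x":0,"y":0,"z":-0.7,"wx":0,"wy":0,"wz":0,"jaw":0},{"x":0,"y":0,"z":-0.8,"wx":0,"wy":0,"wz":0,"jaw":0},{"x":0,"y":0,"z":0,"wx":0,"wy":0,"wz":0,"jaw":0}]'
python3 -m inch '[{"x":0,"y":0.14,"z":0,"wx":0.067,"wy":0,"wz":0,"jaw":0},{"x":0,"y":0.14,"z":0,"wx":0.067,"wy":0,"wz":0,"jaw":0},{"x":0,"y":0.14,"z":0,"wx":0.067,"wy":0,"wz":0,"jaw":0},{"x":0,"y":0.14,"z":0,"wx":0.067,"wy":0,"wz":0,"jaw":0},{"x":0,"y":0.14,"z":0,"wx":0.067,"wy":0,"wz":0,"jaw":0}]'
python3 -m inch '[{"x":0,"y":0.14,"z":0,"wx":0.067,"wy":0,"wz":0,"jaw":0},{"x":0,"y":0.14,"z":0,"wx":0.067,"wy":0,"wz":0,"jaw":0},{"x":0,"y":0.14,"z":0,"wx":0.067,"wy":0,"wz":0,"jaw":0},{"x":0,"y":0.14,"z":0,"wx":0.067,"wy":0,"wz":0,"jaw":0},{"x":0,"y":0.14,"z":0,"wx":0.067,"wy":0,"wz":0,"jaw":0}]'
python3 -m inch '[{"x":0,"y":0,"z":0,"wx":0.035,"wy":0,"wz":0,"jaw":0},{"x":0,"y":0,"z":0,"wx":0,"wy":0,"wz":0,"jaw":0},{"x":0,"y":0,"z":0,"wx":0,"wy":0,"wz":0,"jaw":0},{"x":0,"y":0,"z":0,"wx":0,"wy":0,"wz":0,"jaw":0},{"x":0,"y":0,"z":0,"wx":0,"wy":0,"wz":0,"jaw":0}]'
python3 c.py 0 -.06 .02
python3 - <<'E'
from h import *
snap("wrist","w5");snap("side","s5")
a=cv2.resize(cv2.imread("pics/w5.png")[:,80:480],(400,420))
b=cv2.resize(cv2.imread("pics/s5.png")[130:214,260:340],(400,420),interpolation=cv2.INTER_CUBIC)
cv2.imwrite("pics/r.png",np.hstack([a,b]))
E
```

```text
time_s: 16.8
ee_pos: [0.4829, -0.1738, 0.0715]
tool_rot: [-0.104, 0.848, 0.515, -0.064]
force: [-0.1, -0.3, 0.5]
gripper_width: 0.0739
grip_force: 0.0
time_s: 17.22
ee_pos: [0.5013, -0.2473, 0.1108]
tool_rot: [-0.105, 0.85, 0.513, -0.063]
force: [0.1, -0.5, 0.4]
gripper_width: 0.085
grip_force: 0.0
time_s: 17.63
ee_pos: [0.4966, -0.2261, 0.1309]
tool_rot: [-0.118, 0.954, 0.274, -0.034]
force: [1.5, 1.4, 0.6]
gripper_width: 0.0854
grip_force: 0.0
time_s: 18.05
ee_pos: [0.4911, -0.1998, 0.1415]
tool_rot: [-0.123, 0.992, 0.017, -0.0]
force: [-0.1, 0.3, 0.1]
gripper_width: 0.0856
grip_force: 0.0
time_s: 18.47
ee_pos: [0.4903, -0.2007, 0.1398]
tool_rot: [-0.122, 0.993, -0.008, 0.0]
force: [0.5, 0.5, -0.4]
gripper_width: 0.0853
grip_force: 0.0
j [-0.01  0.2  -0.45  0.02 -0.92 -1.33] F [ 0.5  0.5 -0.4] tq [ 0.05 -0.06  0.04]
shift [-0.01  0.24 -0.06] turn [-0.01  -0.001  0.   ]
shift [-0.01  0.27  1.94] turn [-0.01  -0.001  0.   ]
```

View pics/r.png

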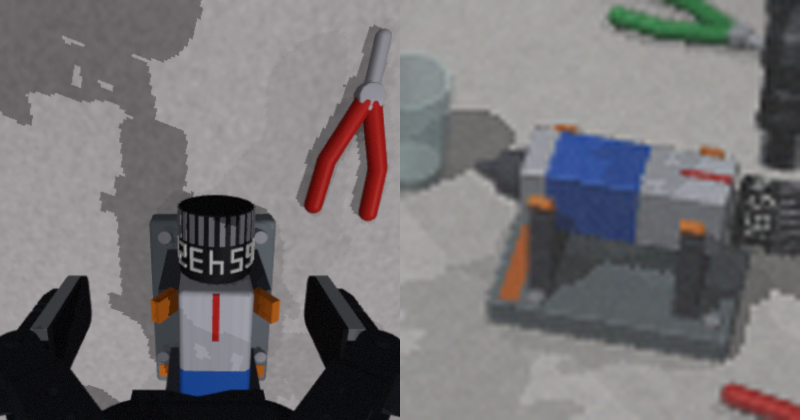

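The setting now reads 4 at the red line (215,262), and the engraver is still seated. I'll make a second, identical 60° stroke.

```bash
python3 -m inch '[{"x":-0.01,"y":0.26,"z":0,"wx":-0.01,"wy":0,"wz":0,"jaw":0},{"x":0,"y":0,"z":0.5,"wx":0,"wy":0,"wz":0,"jaw":0},{"x":0,"y":0,"z":0.5,"wx":0,"wy":0,"wz":0,"jaw":0},{"x":0,"y":0,"z":0.5,"wx":0,"wy":0,"wz":0,"jaw":0},{"x":0,"y":0,"z":0.3,"wx":0,"wy":0,"wz":0,"jaw":0}]'
python3 -m inch '[{"x":0,"y":0,"z":0.13,"wx":0,"wy":0,"wz":0,"jaw":0},{"x":0,"y":0,"z":0,"wx":0,"wy":0,"wz":0,"jaw":0},{"x":0,"y":0,"z":0,"wx":0,"wy":0,"wz":0,"jaw":0},{"x":0,"y":0,"z":0,"wx":0,"wy":0,"wz":0,"jaw":0},{"x":0,"y":0,"z":0,"wx":0,"wy":0,"wz":0,"jaw":0}]'
python3 c.py 0 .02
```

```text
time_s: 18.98
ee_pos: [0.4864, -0.19, 0.0655]
tool_rot: [-0.122, 0.993, 0.001, -0.002]
force: [-0.1, -0.4, -0.8]
gripper_width: 0.0852
grip_force: 0.0
time_s: 19.4
ee_pos: [0.4882, -0.1902, 0.0633]
tool_rot: [-0.123, 0.992, -0.0, 0.0]
force: [-0.6, -1.0, 0.3]
gripper_width: 0.0855
grip_force: 0.0
j [ 0.    0.29 -0.53  0.   -0.75 -1.33] F [-0.6 -1.   0.3] tq [ 0.05 -0.03 -0.02]
shift [ 0.01 -0.03  0.03] turn [-0.001  0.     0.001]
```

```bash
python3 -m inch '[{"x":0.01,"y":-0.03,"z":0.03,"wx":0,"wy":0,"wz":0,"jaw":0.4},{"x":0,"y":0,"z":0,"wx":0,"wy":0,"wz":0,"jaw":1},{"x":0,"y":0,"z":0,"wx":0,"wy":0,"wz":0,"jaw":1},{"x":0,"y":0,"z":0,"wx":0,"wy":0,"wz":0,"jaw":1},{"x":0,"y":0,"z":0,"wx":0,"wy":0,"wz":0,"jaw":1}]'
python3 -m inch '[{"x":0,"y":0,"z":0,"wx":0,"wy":0,"wz":0,"jaw":1},{"x":0,"y":0,"z":0,"wx":0,"wy":0,"wz":0,"jaw":1},{"x":0,"y":0,"z":0,"wx":0,"wy":0,"wz":0,"jaw":1},{"x":0,"y":0,"z":0,"wx":0,"wy":0,"wz":0,"jaw":1},{"x":0,"y":0,"z":0,"wx":0,"wy":0,"wz":0,"jaw":1}]'
python3 -m inch '[{"x":0,"y":0.035,"z":0,"wx":-0.044,"wy":0,"wz":0,"jaw":1},{"x":0,"y":0.035,"z":0,"wx":-0.044,"wy":0,"wz":0,"jaw":1},{"x":0,"y":0.035,"z":0,"wx":-0.044,"wy":0,"wz":0,"jaw":1},{"x":0,"y":0.035,"z":0,"wx":-0.044,"wy":0,"wz":0,"jaw":1},{"x":0,"y":0.035,"z":0,"wx":-0.044,"wy":0,"wz":0,"jaw":1}]'
python3 -m inch '[{"x":0,"y":0.035,"z":0,"wx":-0.044,"wy":0,"wz":0,"jaw":1},{"x":0,"y":0.035,"z":0,"wx":-0.044,"wy":0,"wz":0,"jaw":1},{"x":0,"y":0.035,"z":0,"wx":-0.044,"wy":0,"wz":0,"jaw":1},{"x":0,"y":0.035,"z":0,"wx":-0.044,"wy":0,"wz":0,"jaw":1},{"x":0,"y":0.035,"z":0,"wx":-0.044,"wy":0,"wz":0,"jaw":1}]'
python3 -m inch '[{"x":0,"y":0.035,"z":0,"wx":-0.044,"wy":0,"wz":0,"jaw":1},{"x":0,"y":0.035,"z":0,"wx":-0.044,"wy":0,"wz":0,"jaw":1},{"x":0,"y":0.035,"z":0,"wx":-0.044,"wy":0,"wz":0,"jaw":1},{"x":0,"y":0.035,"z":0,"wx":-0.044,"wy":0,"wz":0,"jaw":1},{"x":0,"y":0.035,"z":0,"wx":-0.044,"wy":0,"wz":0,"jaw":1}]'
python3 c.py 60 .02
```

```text
time_s: 19.82
ee_pos: [0.4876, -0.1914, 0.0617]
tool_rot: [-0.123, 0.992, -0.0, -0.001]
force: [-1.9, 0.2, 4.3]
gripper_width: 0.0412
grip_force: 59.8
time_s: 20.23
ee_pos: [0.4876, -0.1915, 0.0616]
tool_rot: [-0.123, 0.992, -0.0, -0.001]
force: [-1.2, -0.2, 4.6]
gripper_width: 0.0414
grip_force: 59.9
time_s: 20.65
ee_pos: [0.4861, -0.1859, 0.064]
tool_rot: [-0.121, 0.977, 0.171, -0.021]
force: [-2.0, 3.8, 8.5]
gripper_width: 0.0415
grip_force: 61.0
time_s: 21.07
ee_pos: [0.4847, -0.1798, 0.0666]
tool_rot: [-0.116, 0.934, 0.337, -0.042]
force: [-1.5, -5.1, 11.1]
gripper_width: 0.0415
grip_force: 62.4
time_s: 21.48
ee_pos: [0.4833, -0.1745, 0.0716]
tool_rot: [-0.107, 0.861, 0.493, -0.061]
force: [0.4, -0.9, 6.4]
gripper_width: 0.0417
grip_force: 61.9
j [-0.51  0.78  0.16 -0.69 -1.76 -0.65] F [ 0.4 -0.9  6.4] tq [-0.56 -0.38 -0.17]
shift [-0.02  0.01 -0.01] turn [-0.005 -0.001  0.001]
```

```bash
python3 -m inch '[{"x":0,"y":0.028,"z":0,"wx":-0.035,"wy":0,"wz":0,"jaw":1},{"x":0,"y":0,"z":0,"wx":0,"wy":0,"wz":0,"jaw":1},{"x":0,"y":0,"z":0,"wx":0,"wy":0,"wz":0,"jaw":0.4},{"x":0,"y":0,"z":0,"wx":0,"wy":0,"wz":0,"jaw":0},{"x":0,"y":0,"z":0,"wx":0,"wy":0,"wz":0,"jaw":0}]'
python3 -m inch '[{"x":0,"y":0,"z":0,"wx":0,"wy":0,"wz":0,"jaw":0},{"x":0,"y":0,"z":-0.5,"wx":0,"wy":0,"wz":0,"jaw":0},{"x":0,"y":0,"z":-0.7,"wx":0,"wy":0,"wz":0,"jaw":0},{"x":0,"y":0,"z":-0.8,"wx":0,"wy":0,"wz":0,"jaw":0},{"x":0,"y":0,"z":0,"wx":0,"wy":0,"wz":0,"jaw":0}]'
python3 -m inch '[{"x":0,"y":0.14,"z":0,"wx":0.067,"wy":0,"wz":0,"jaw":0},{"x":0,"y":0.14,"z":0,"wx":0.067,"wy":0,"wz":0,"jaw":0},{"x":0,"y":0.14,"z":0,"wx":0.067,"wy":0,"wz":0,"jaw":0},{"x":0,"y":0.14,"z":0,"wx":0.067,"wy":0,"wz":0,"jaw":0},{"x":0,"y":0.14,"z":0,"wx":0.067,"wy":0,"wz":0,"jaw":0}]'
python3 -m inch '[{"x":0,"y":0.14,"z":0,"wx":0.067,"wy":0,"wz":0,"jaw":0},{"x":0,"y":0.14,"z":0,"wx":0.067,"wy":0,"wz":0,"jaw":0},{"x":0,"y":0.14,"z":0,"wx":0.067,"wy":0,"wz":0,"jaw":0},{"x":0,"y":0.14,"z":0,"wx":0.067,"wy":0,"wz":0,"jaw":0},{"x":0,"y":0.14,"z":0,"wx":0.067,"wy":0,"wz":0,"jaw":0}]'
python3 -m inch '[{"x":0,"y":0,"z":-0.5,"wx":0.025,"wy":0,"wz":0,"jaw":0},{"x":0,"y":0,"z":-0.5,"wx":0,"wy":0,"wz":0,"jaw":0},{"x":0,"y":0,"z":-0.3,"wx":0,"wy":0,"wz":0,"jaw":0},{"x":0,"y":0,"z":0,"wx":0,"wy":0,"wz":0,"jaw":0},{"x":0,"y":0,"z":0,"wx":0,"wy":0,"wz":0,"jaw":0}]'
python3 - <<'E'
from h import *
snap("wrist","w6");snap("side","s6")
a=cv2.resize(cv2.imread("pics/w6.png")[150:400,160:400],(400,420),interpolation=cv2.INTER_CUBIC)
b=cv2.resize(cv2.imread("pics/s6.png")[130:214,260:340],(400,420),interpolation=cv2.INTER_CUBIC)
cv2.imwrite("pics/u.png",np.hstack([a,b]))
E
```

```text
time_s: 21.9
ee_pos: [0.4829, -0.1735, 0.0711]
tool_rot: [-0.104, 0.848, 0.515, -0.064]
force: [0.7, -0.6, -0.6]
gripper_width: 0.0735
grip_force: 0.0
time_s: 22.32
ee_pos: [0.5013, -0.2472, 0.1103]
tool_rot: [-0.105, 0.85, 0.513, -0.063]
force: [-0.6, -0.2, 0.2]
gripper_width: 0.0853
grip_force: 0.0
time_s: 22.73
ee_pos: [0.4966, -0.2259, 0.1304]
tool_rot: [-0.118, 0.954, 0.274, -0.034]
force: [0.3, 0.2, 1.2]
gripper_width: 0.0855
grip_force: 0.0
time_s: 23.15
ee_pos: [0.4911, -0.1996, 0.1411]
tool_rot: [-0.123, 0.992, 0.017, -0.0]
force: [-0.5, 0.2, 0.4]
gripper_width: 0.0859
grip_force: 0.0
time_s: 23.57
ee_pos: [0.4903, -0.2004, 0.1922]
tool_rot: [-0.123, 0.992, -0.0, 0.0]
force: [-0.6, -0.1, -0.5]
gripper_width: 0.0855
grip_force: 0.0
```

View pics/u.png

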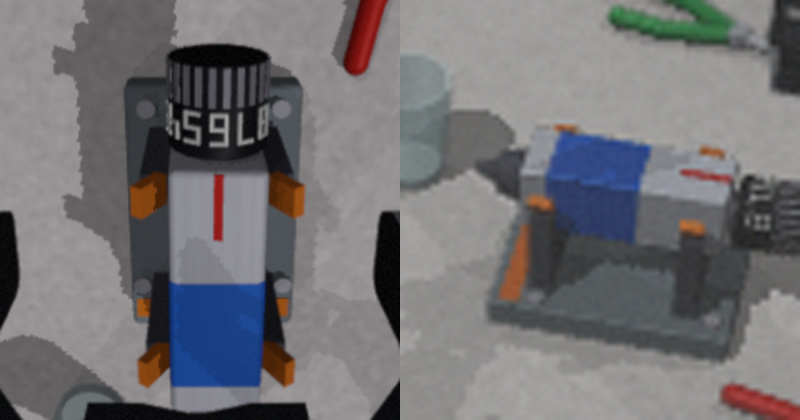

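The collar shows 6 at the red line (218,130), glyphs upside down, with 5 and 7 either side. The bar lies in both forks. I'll check centring and the 6's colour numerically before handing in.

Run:
```python
from h import *
import pickle
c=pickle.load(open("pics/w6.pkl","rb"))
im=cv2.imread("pics/w6.png")[:,:,::-1].astype(int)
u=lambda p:np.array(p,float)/[400/240,1.68]+[160,150]
x,y=u([218,128]).astype(int);b=im[y-12:y+12,x-30:x+30];Y,X=np.where((b[:,:,:2].min(2)-b[:,:,2]>40));print("yellow",len(X),X.mean()+x-30 if len(X) else None)
cy=np.radians(14);A=np.array([[np.cos(cy),np.sin(cy)],[-np.sin(cy),np.cos(cy)]])
loc=lambda p,z:((onz(c,u(p),z)[:,:2]-[.5734,-.1698])@A.T*1000).round(1).tolist()
print("bar back top",loc([[170,168],[268,168]],.104))
print("lip outer pts",loc([[131,182],[134,216],[304,183],[301,216],[139,353],[142,386],[294,350],[292,383]],.096))
print("foot corners",loc([[125,79],[301,79],[136,320],[290,320]],.02))
```

```text
yellow 0 None
bar back top [[-63.2, -20.8], [-63.3, 18.8]]
lip outer pts [[-53.2, -37.7], [-37.3, -36.9], [-52.9, 35.3], [-37.5, 34.9], [33.8, -36.7], [53.0, -35.8], [32.0, 35.7], [51.1, 35.8]]
foot corners [[-76.8, -47.8], [-77.0, 45.0], [72.9, -46.2], [72.7, 46.8]]
```

Run:
```python
from h import *
im=cv2.imread("pics/w6.png")[:,:,::-1].astype(int)
b=im[205:245,258:325];d=b[:,:,:2].min(2)-b[:,:,2]
Y,X=np.where((d>15)&(b[:,:,0]>90));print(d.max(),len(X),X.mean()+258,X.min()+258,X.max()+258,"line x",np.where((im[255:290,258:325,0]-im[255:290,258:325,1])>60)[1].mean()+258)
cv2.imwrite("pics/v.png",cv2.resize(im[195:300,240:345,::-1].astype(np.uint8),(600,600),interpolation=cv2.INTER_CUBIC))
```

```text
<stdin>:4: RuntimeWarning: Mean of empty slice.
  ret = ret.dtype.type(ret / rcount)
Traceback (most recent call last):
ValueError: zero-size array to reduction operation minimum which has no identity
```

Run:
```python
from h import *
im=cv2.imread("pics/w6.png")[:,:,::-1].astype(int)
b=im[210:240,255:328];m=b.min(2)>95
print("cols",[(255+i,int(v)) for i,v in enumerate(m.sum(0)) if v])
for x0 in range(260,325,8):
    s=im[210:240,x0:x0+8].reshape(-1,3);print(x0,s[s.sum(1).argsort()[-8:]].mean(0).round())
r=im[255:295,260:325];k=np.where((r[:,:,0]-r[:,:,1])>40)[1];print("line x",k.mean()+260,len(k))
```

```text
cols [(260, 4), (261, 14), (262, 15), (265, 9), (266, 11), (267, 4), (270, 11), (271, 12), (272, 13), (273, 7), (274, 7), (275, 7), (276, 7), (277, 7), (278, 12), (279, 13), (286, 13), (287, 13), (288, 13), (289, 7), (290, 7), (291, 7), (292, 7), (293, 7), (294, 14), (295, 23), (296, 23), (297, 4), (303, 19), (304, 19), (305, 3), (306, 2), (307, 3), (308, 3), (309, 2), (310, 2), (311, 2), (315, 14), (316, 19), (317, 9), (318, 8), (319, 18), (320, 13), (324, 5), (325, 8), (326, 9), (327, 11)]
260 [140. 140. 141.]
268 [129. 130. 131.]
276 [130. 130. 131.]
284 [151. 150. 152.]
292 [153. 152. 154.]
300 [142. 142. 142.]
308 [130. 130. 130.]
316 [126. 126. 127.]
324 [120. 119. 127.]
line x 290.8068669527897 233
```

The glyph at the line is centred at pixel 291.2 and the line at 290.8. It is a 6 between 5 and 7, though it renders white rather than yellow. Nothing is touching the engraver, so I'm handing in.

```bash
python3 -c "
from station import robot
print(robot.sign_off())"
```

```text
the job is handed in; nothing more can be done
None
```

The engraver lies in the cradle, centred to about 1 mm with its nose over the orange-striped end, its collar turned from 2 to 6 at the red line, and I handed the job in at about 24 s; the 6 shows white in the images, not yellow, so I identified it by its shape and its place between 5 and 7.

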